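# Swap the setting bar for a spindle in the inspection V-block and hold it down

## Robot

A 7-joint arm with a two-finger parallel gripper is mounted at the origin on the work surface. World frame = base frame: x ahead of the robot, y to its left, z up, the work surface at z = 0. Lengths are in m, angles in rad, forces in N, time in s.
With the tool pointing down it reaches from about 0.35 to 0.9 m from the base axis. Payload 19.9 kg.
Tool frame: the origin (TCP) lies between the finger pads; the fingertips stand 19 mm ahead of it and the grasp point (between the pads) is the TCP; z points along the fingers, y is the direction in which the jaws open and shut (so a half turn about z gives the same grasp; the last joint's range is limited). The gripper opens to 94 mm and grips with 3 to 60 N. Pads are 16 mm wide; open, the fingers measure 119 mm over their backs; the gripper's body (75 mm by 177 mm) begins 78 mm behind the grasp point.
Start: joints at [1.062, 0.417, -0.01, 1.614, 0.005, 1.111, -0.053], TCP at [0.282, -0.558, 0.224] pointing down, gripper open.
Joint ranges: [-2.81, 2.81], [-0.39, 2.02], [-1.27, 1.25], [0.06, 2.57], [-1.19, 4.33], [0.19, 2], [-2.82, 2.82]. Speed limits (rad/s): [1.89, 1.89, 2.39, 2.39, 3.01, 3.01, 3.01].

## Interface

Orientations are given as a 3x3 rotation matrix whose columns are the frame's x, y, z axes.
In Python, from rig import robot gives the robot as it stands. Calls block until the motion is done:
- robot.move_ptp(position, orientation): joint-space move of the TCP to a pose.
- robot.move_linear(position, velocity=0.15, frame=None, threshold=None): straight line of the TCP; frame=None keeps the orientation; velocity is the mean speed in m/s. With threshold (N) it stops when the force on the tool has changed by that much, and returns True; else False.
- robot.goto_joints(angles): joint-space move.
- robot.gripper_to(opening): finger opening in m; the grip force is fixed at half the most; returns when the fingers have stopped.
- robot.pause(seconds).
- robot.ik(position, orientation): joint angles nearest the present ones, or None.
- robot.get_state(): the state.
- robot.grab_frame(name): name is "scene" or "top"; returns the picture (384x512x3 uint8, red, green, blue); there is no depth.
- robot.camera_info(name): a dict with "fx", "fy", "cx", "cy" (pixels), "rvec" (rotation vector, rad) and "tvec" (3), from world to camera coordinates, as OpenCV has them. Camera axes: x right, y down, z forward; pixel columns grow to the right and rows downward; lengths in m; the calibration is good to about 2 mm. A picture is of the moment at which its call begins. camera_info takes no time and is no camera call.
A pose or a line that the arm cannot do raises robot.PlanningError and nothing moves.
- robot.sign_off(): hands the job in, once; it reports no verdict.
The state is a dict: "time": time; "qpos": joint angles; "joint_vel": joint speeds; "effort": joint torques, N m; "ee_pos": TCP position; "tool_rot": TCP orientation; "force": force on the tool from outside, world axes, zero at the start; "moment": the same for the moment, N m; "opening": finger opening in m.
Only numpy, scipy, OpenCV 4.12 (cv2) and the standard library are available. Lean on these libraries where they do the work, as an engineer would, in place of code of your own. Each camera call takes 0.05 s, during which the arm holds its last target. There are 200 camera calls.

## Task

Lift the plain setting bar out of the V-block and lay it to rest in the empty wooden cradle. Then take the collared spindle out of its cradle and seat it in the V-block, centred along the block with the collar hanging over the end that faces the dial gauge, and finish while still holding it there, pressed down with about 15 newtons so that it bears on both flanks of the V. Handle both parts gently, without dropping or slamming them, and leave the other things on the bench where they are.

Things in the scene. Friction and masses are not known exactly. Their poses are not given: they have to be found in the camera images.
- fixture: Fixed inspection fixture, origin at its underside below the V-block's middle, z up, V along x, dial gauge on the +x side. Grey base plate x -60 to +190 mm, 100 mm wide, 10 mm thick. Steel V-block 70 mm long (x -35 to +35), 80 mm wide; flat shoulders 55 mm high from 18 to 40 mm each side of the middle; 90 degree V with lips 58 mm high.
- vee_seat (a point): Where the axis of a seated 36 mm bar passes the middle of the V-block: 65.5 mm above the fixture's origin, axes as the fixture's. A seated bar stands free above the shoulders and can be gripped across from above, fingertips 2 mm or more above the shoulders (down to 8 mm below the bar's axis).
- dial_tip (a point): Tip of the dial gauge's horizontal plunger, 105 mm from the fixture's origin along its +x, 84 mm high. Its post stands at x = +168 mm; the dial, 52 mm across and facing up, tops out 109 mm high.
- vee_left: The +y flank of the V: a plain metal plate, part of the fixture and having the same origin and axes as the fixture; its 70 mm long face slopes at 45 degrees and meets the spindle along one line, 12.7 mm to that side of the spindle's axis and 12.7 mm below it.
- vee_right: The -y flank of the V: a plain metal plate, part of the fixture and having the same origin and axes as the fixture; its 70 mm long face slopes at 45 degrees and meets the spindle along one line, 12.7 mm to that side of the spindle's axis and 12.7 mm below it.
- master: The setting bar: plain bright steel cylinder, 36 mm diameter, 110 mm long, 0.3 to 0.52 kg. Origin at its centre, x along its axis (its roll about x is arbitrary). Starts seated in the V-block.
- spindle: Dark steel shaft, 36 mm diameter from x = -60 to +60 mm, collar 52 mm diameter and 14 mm thick at its +x end (x 60 to 74 mm), 0.3 to 0.52 kg, centre of mass near x = +13 mm. Origin on its axis at the middle of the shaft, x along its axis towards the collar (roll about x arbitrary). Starts in its cradle, parallel to it, collar to the cradle's +x side.
- spindle_collar (a point): Centre of the spindle's collar, on its axis, 67 mm from the spindle's origin.
- empty_cradle: The cradle that starts empty, for the setting bar. Fixed wooden cradle, 104 mm long (x), 70 mm wide, origin at the centre of its underside, z up. Cheeks 18 mm thick at x = -42 and +42 mm form a 90 degree V along x, tops 40 mm high, that holds a 36 mm bar with its axis along x, 47.5 mm above the origin. Between the cheeks is a 66 mm gap over a 14 mm floor: room for fingers.
- spindle_cradle: The cradle in which the spindle starts, the same as the other. Fixed wooden cradle, 104 mm long (x), 70 mm wide, origin at the centre of its underside, z up. Cheeks 18 mm thick at x = -42 and +42 mm form a 90 degree V along x, tops 40 mm high, that holds a 36 mm bar with its axis along x, 47.5 mm above the origin. Between the cheeks is a 66 mm gap over a 14 mm floor: room for fingers.
- star_knob: Bystander, to be left alone: black six-lobed clamping knob, 52 mm across, 30 mm high; origin at the centre of its underside.
- wrench: Bystander, to be left alone: steel wrench, 150 mm long, lying flat; origin at the centre of its underside.
- weight_disc: Bystander, to be left alone: black disc weight, 110 mm across, 28 mm thick, 28 mm bore; origin at the centre of its underside.
- mill_bowl: Bystander, to be left alone: dark steel grinding bowl, 96 mm across, 55 mm high; origin at the centre of its underside.
- oil_can: Bystander, to be left alone: plain metal can, 52 mm across, 100 mm high; origin at the centre of its underside.
- carton: Bystander, to be left alone: small cardboard box, 110 x 80 x 60 mm; origin at the centre of its underside.
- spacer: Bystander, to be left alone: steel spacer ring, 56 mm across, 12 mm thick; origin at the centre of its underside.
There are look-alikes about, which are no part of the job. Leave any purple or red look-alike of the empty_cradle alone.

How it is judged:
On the way:
1. the setting bar lies seated in the empty cradle, let go and at rest (z of master in the frame of empty_cradle between 0.0445 and 0.0505 m and x of master in the frame of empty_cradle between -0.015 and 0.015 m and angle between the x axis of master and the x axis of empty_cradle, either way round below 0.06 rad and contact force between master and the fingers below 0.1 N and contact force between master and empty_cradle above 1 N and linear speed of master below 0.02 m/s), for 0.2 s.
At the end, for the whole second after the job is handed in: Bar at rest and let go in the empty cradle (height 3 mm, lengthwise 15 mm, 0.06 rad). Spindle at rest in the V, collar to the dial (height 3 mm, lengthwise 15 mm, 0.05 rad), fingers bearing on it with over 3 N, each flank of the V carrying 5 to 30 N (all of step 1 and z of spindle in the frame of fixture between 0.0625 and 0.0685 m and x of spindle in the frame of fixture between -0.015 and 0.015 m and angle between the x axis of spindle and the x axis of fixture, either way round below 0.05 rad and x of spindle_collar in the frame of fixture above 0.04 m and contact force between spindle and the fingers above 3 N and linear speed of spindle below 0.02 m/s and contact force between spindle and vee_left between 5 and 30 N and contact force between spindle and vee_right between 5 and 30 N); the arm keeps its last pose, push and grip.
It fails at once if a bystander is shifted by more than 30 mm (distance of any of star_knob, wrench, weight_disc, mill_bowl, oil_can, carton, spacer from where it was at the start of the episode above 0.03 m).
It fails at once if the setting bar is dropped or slammed into the cradle (over 80 N) (contact force between master and empty_cradle above 80 N).
It fails at once if the spindle is dropped or slammed into the V-block (over 80 N) (contact force between spindle and fixture above 80 N).
It also fails if it takes over 54 s, if anything falls off the work surface, if the arm or the gripper's body presses on something with over 40 N, if the wrist force passes 120 N, or if a joint passes its speed limit or range.

## Working session

There is one attempt and no reset: what is moved stays moved. The work goes in short steps, each a Python script; the robot and the scene stay as the last script left them, time stands still between calls to the robot, and variables do not carry over. Pictures are saved under pics/ and viewed, about 8 in all and at most 12, crops included, and the job is handed in when it is done.

```bash
ls; mkdir -p pics
python3 - <<'E'
from rig import robot
import cv2
for n in("scene","top"):
    f=robot.grab_frame(n); cv2.imwrite(f"pics/{n}0.png",cv2.resize(f[:,:,::-1],(800,600),interpolation=cv2.INTER_CUBIC)); cv2.imwrite(f"{n}_raw.png",f[:,:,::-1])
    print(robot.camera_info(n))
s=robot.get_state();print(s)
E
```

```text
pics
{'fx': 361.8383090549153, 'fy': 361.8383090549153, 'cx': 249.52392458110208, 'cy': 191.25475295955653, 'rvec': array([ 1.22910344,  2.05401753, -1.14800111]), 'tvec': array([ 0.24607478, -0.17543721,  1.51382743])}
{'fx': 434.4256920038793, 'fy': 434.4256920038793, 'cx': 263.3620517423194, 'cy': 196.35852848616676, 'rvec': array([ 2.20546417, -2.18187094,  0.03342502]), 'tvec': array([0.00189807, 0.50527814, 1.3294723 ])}
{'time': 0.1, 'qpos': array([ 1.06148013,  0.41793289, -0.01031301,  1.6140974 ,  0.00470986,
        1.11072096, -0.05304362]), 'joint_vel': array([ 0.00025333, -0.00233626, -0.0001862 , -0.00216296,  0.00128871,
       -0.00053702,  0.00014825]), 'effort': array([ 7.05010771e-04, -8.52582335e+01,  6.39558714e-01, -4.26692998e+01,
       -4.89371899e-02,  1.63446256e-02, -1.02003287e-05]), 'ee_pos': array([ 0.28168589, -0.55756356,  0.22388315]), 'tool_rot': array([[ 8.92565139e-01,  4.50918088e-01, -5.92344823e-04],
       [ 4.50918468e-01, -8.92564618e-01,  9.68145896e-04],
       [-9.21515341e-05, -1.13123250e-03, -9.99999356e-01]]), 'force': array([ 0.0753212 ,  1.30652357, -0.7975406 ]), 'moment': array([-0.00271651,  0.0020841 ,  0.02919574]), 'opening': 0.0942412008097021}
```

View pics/top0.png

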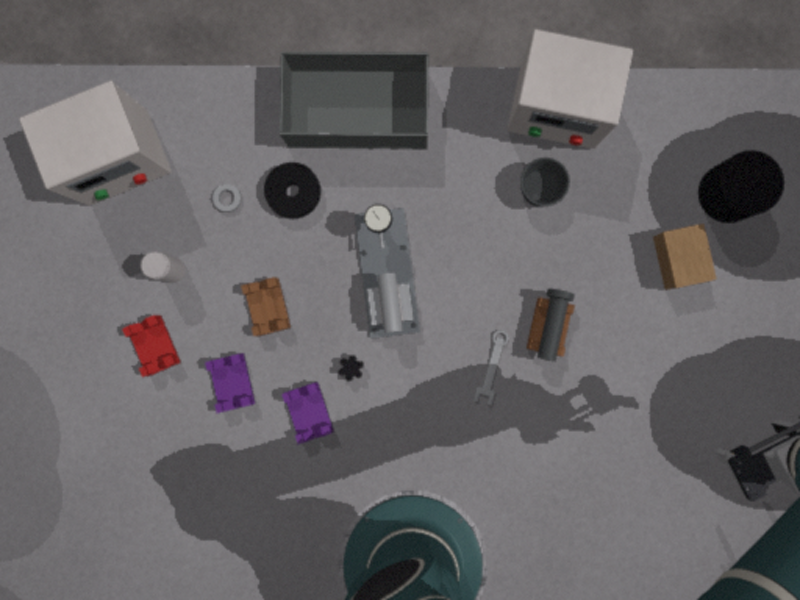

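View pics/scene0.png

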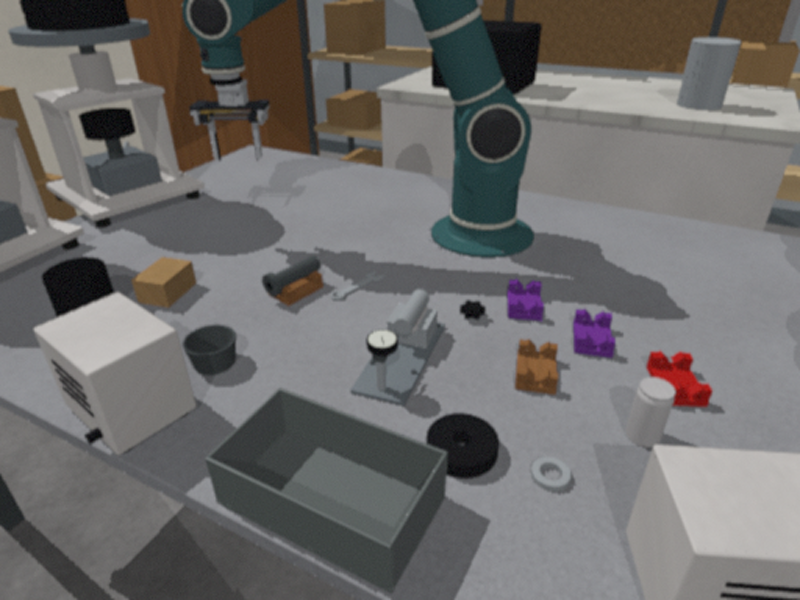

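Top view (800x600): the brown cradle at (266,306) is the only empty wooden one. Look-alikes are red (152,345) and purple (231,382) and (307,411). The bar lies in the V at (390,303). The spindle is at (555,325) in its brown cradle, collar at (560,295). A close crop of the three chosen items comes next.

Run:
```python
import cv2,numpy as np
f=cv2.imread("top_raw.png"); out=[]
for x0,y0 in((148,150),(226,128),(332,150)):
    c=cv2.resize(f[y0:y0+92,x0:x0+44],None,fx=6,fy=6,interpolation=cv2.INTER_CUBIC)
    c=cv2.convertScaleAbs(c,alpha=1.4)
    for u in range(x0,x0+44):
        if u%10==0: cv2.line(c,((u-x0)*6+3,0),((u-x0)*6+3,8),(0,255,255),1);cv2.putText(c,str(u),((u-x0)*6-8,20),0,.35,(0,255,255),1)
    for v in range(y0,y0+92):
        if v%10==0: cv2.line(c,(0,(v-y0)*6+3),(8,(v-y0)*6+3),(0,255,255),1);cv2.putText(c,str(v),(10,(v-y0)*6+6),0,.35,(0,255,255),1)
    out.append(c)
cv2.imwrite("pics/crop1.png",np.hstack(out))
```

```text
(no output)
```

View pics/crop1.png

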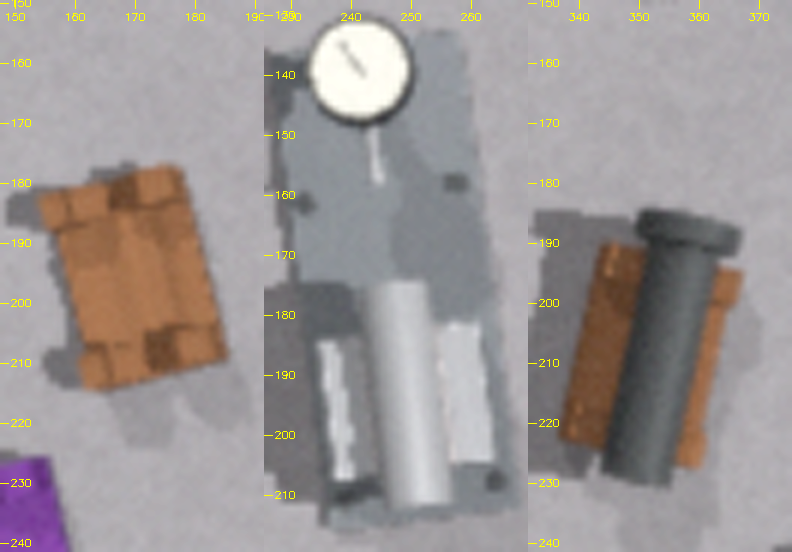

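The crop confirms the choice: the brown, empty wooden cradle (crop corners (40,197), (180,166), (228,355), (85,388)), the bar in the V below the dial, and the spindle with its collar up. I'll fit poses to the corners.

```bash
cat > fit.py <<'E'
import numpy as np,cv2
from scipy.optimize import least_squares
from rig import robot
I=robot.camera_info("top"); K=np.array([[I["fx"],0,I["cx"]],[0,I["fy"],I["cy"]],[0,0,1]])
def proj(P): return cv2.projectPoints(np.asarray(P,float).reshape(-1,1,3),I["rvec"],I["tvec"],K,None)[0][:,0]
def unproj(p,z):
    R=cv2.Rodrigues(I["rvec"])[0]; c=-R.T@I["tvec"]; d=R.T@np.linalg.solve(K,[p[0],p[1],1]); return c+d*(z-c[2])/d[2]
def place(q,P):
    c,s=np.cos(q[2]),np.sin(q[2]); P=np.asarray(P,float)
    return np.c_[q[0]+c*P[:,0]-s*P[:,1],q[1]+s*P[:,0]+c*P[:,1],P[:,2]]
def fit(P,pix,yaw0,name):
    g=np.r_[unproj(np.mean(pix,0),.04)[:2],yaw0]
    r=least_squares(lambda q:(proj(place(q,P))-pix).ravel(),g,loss="soft_l1")
    print(name,r.x.round(4),"resid px",(proj(place(r.x,P))-pix).round(1).tolist()); return r.x
E
python3 - <<'E'
from fit import *
R=cv2.Rodrigues(I["rvec"])[0];print("cam",-R.T@I["tvec"])
def raw(px,k): 
    o=[(148,150),(226,128),(332,150)][k]; px=np.array(px,float)-[264*k,0]; return px/6-.5+np.array(o)
cr=np.array([[51,35,40],[51,-35,40],[-51,-35,40],[-51,35,40]])/1e3
fit(cr,raw([(40,197),(180,166),(228,355),(85,388)],0),0.2,"empty")
fit(cr,raw([(605,243),(743,270),(702,468),(562,438)],2),-0.2,"spcr")
fx=np.array([[35,-40,55],[-35,-40,55],[35,40,55],[-35,40,55],[105,0,84],[190,-50,10],[-60,-50,10],[-60,50,10]])/1e3
fit(fx,raw([(474,320),(492,460),(318,340),(335,480),(378,185),(460,30),(515,510),(322,525)],1),0.1,"fixture")
for n,k,pts,z in(("master",1,[(398,281),(422,503)],.075),("spindle",2,[(637,478),(685,245),(690,220)],.05)):
    w=[unproj(p,z) for p in raw(pts,k)];print(n,np.round(w,4).tolist(),"yaw",np.arctan2(*(w[0]-w[1])[1::-1]))
E
```

```text
cam [ 0.44790493 -0.0095656   1.34985032]
empty [0.5035 0.2905 0.2517] resid px [[0.5, -0.4], [-0.4, -0.7], [-0.7, 0.5], [0.6, 0.5]]
spcr [ 0.47   -0.261  -0.2027] resid px [[0.1, -0.4], [-0.1, -0.0], [-0.2, 0.2], [0.3, 0.2]]
fixture [0.5095 0.0505 0.1251] resid px [[0.2, 0.1], [-0.1, 0.1], [-0.4, -0.1], [-0.6, -0.2], [-0.2, -0.2], [0.4, -0.2], [0.4, -0.2], [0.3, 1.0]]
master [[0.5669, 0.053, 0.075], [0.4582, 0.0399, 0.075]] yaw 0.11993211852266275
spindle [[0.4085, -0.2513, 0.05], [0.5245, -0.2748, 0.05], [0.537, -0.2773, 0.05]] yaw 2.9413185845825223
```

```bash
cat >> fit.py <<'E'
FIX=(0.5095,0.0505,0.1251); EMP=(0.5035,0.2905,0.2517); SPC=(0.470,-0.261,-0.2027)
def pose(f,x,z,y=0):
    p=place(f,[[x,y,z]])[0]; c,s=np.cos(f[2]),np.sin(f[2])
    return p,np.array([[c,s,0],[s,-c,0],[0,0,-1.]])
def st(tag):
    s=robot.get_state(); print(tag,"t%.2f"%s["time"],"p",s["ee_pos"].round(4),"F",s["force"].round(2),"M",s["moment"].round(2),"open %.4f"%s["opening"]); return s
E
python3 - <<'E'
from fit import *
p,R=pose(FIX,.003,.18); robot.move_ptp(p,R); st("hover")
robot.gripper_to(.07)
hit=robot.move_linear(pose(FIX,.003,.077)[0],velocity=.1,threshold=8); print(hit); st("down")
if not hit:
    robot.gripper_to(.03); st("grip")
    print(robot.move_linear(pose(FIX,.003,.10)[0],velocity=.05)); st("lift")
    f=robot.grab_frame("scene"); cv2.imwrite("pics/s1.png",cv2.resize(f[150:300,150:400,::-1],None,fx=3,fy=3))
E
```

```text
hover t2.42 p [0.5126 0.0501 0.18  ] F [0.76 0.04 1.33] M [ 0.05 -0.01  0.01] open 0.0941
False
down t4.18 p [0.5128 0.0509 0.0775] F [-0.24 -1.3  -0.01] M [-0.01 -0.01 -0.04] open 0.0703
grip t4.82 p [0.5128 0.049  0.0772] F [  1.05 -10.6    3.84] M [-2.6  -0.22  0.11] open 0.0351
False
lift t5.42 p [0.5124 0.0509 0.1   ] F [-0.69  0.14 -4.63] M [ 0.02  0.04 -0.03] open 0.0352
```

View pics/s1.png

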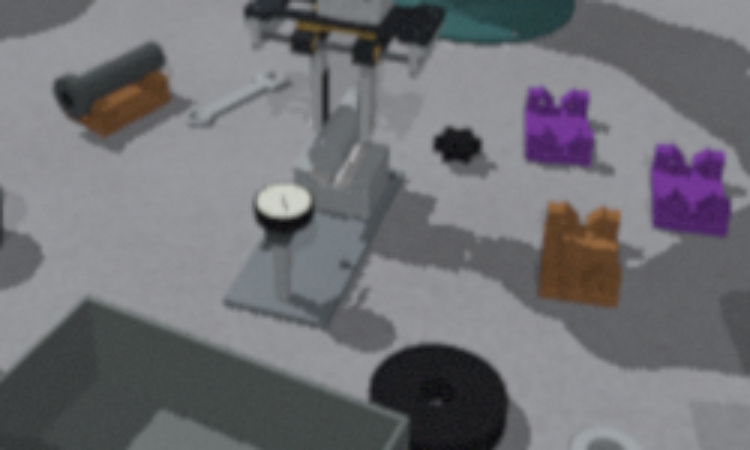

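Only the bar is lifted: weight about 4.6 N, opening 35 mm, collar spindle still at (110,75) and the other things in place. The lateral pull at gripping says the real V is about 2–3 mm further to −y than my fit.

Run:
```python
from fit import *
robot.move_linear(pose(FIX,.003,.19)[0],velocity=.2)
p,R=pose(EMP,0,.19,-.002); robot.move_linear(p,velocity=.2,frame=R); 
robot.move_linear(pose(EMP,0,.068,-.002)[0],velocity=.12); robot.pause(.2);st("above")
print(robot.move_linear(pose(EMP,0,.055,-.002)[0],velocity=.015,threshold=4)); st("touch")
```

```text
above t8.78 p [0.5043 0.2886 0.0685] F [ 0.3   0.6  -5.01] M [ 0.03 -0.04 -0.03] open 0.0354
True
touch t9.21 p [0.504  0.2891 0.0644] F [1.91 3.48 1.81] M [ 0.74 -0.34  0.  ] open 0.0350
```

Contact came 5 mm early with a push towards cradle +y, so the bar is on one flank. I'll shift sideways along the measured force and lower further.

Run:
```python
from fit import *
y=-.002; z=.0655
c,s=np.cos(EMP[2]),np.sin(EMP[2])
for i in range(7):
    robot.move_linear(pose(EMP,0,z,y)[0],velocity=.03); 
    hit=robot.move_linear(pose(EMP,0,.0575,y)[0],velocity=.015,threshold=4); robot.pause(.1)
    q=st(f"{hit} y{y:.4f}"); F=q["force"]; fl=-s*F[0]+c*F[1]; print("lat",fl.round(2))
    z=q["ee_pos"][2]+.0015
    if q["ee_pos"][2]<.0605 or abs(fl)<.8: break
    y+=np.clip(fl/1500,-.002,.002)
```

```text
True y-0.0020 t9.78 p [0.5037 0.2886 0.0646] F [0.97 2.52 3.48] M [ 0.57 -0.27 -0.02] open 0.0348
lat 2.2
True y-0.0005 t10.45 p [0.5034 0.2902 0.0632] F [2.01 5.14 0.21] M [ 1.05 -0.44 -0.  ] open 0.0350
lat 4.48
True y0.0015 t11.12 p [0.5029 0.2921 0.0612] F [ 2.66  4.03 -0.02] M [ 1.14 -0.57  0.06] open 0.0357
lat 3.24
True y0.0035 t11.76 p [0.5024 0.294  0.0592] F [ 2.96  4.93 -1.06] M [ 1.15 -0.5   0.01] open 0.0354
lat 4.03
```

Run:
```python
from fit import *
y=.005; z=.0605
c,s=np.cos(EMP[2]),np.sin(EMP[2])
for i in range(4):
    robot.move_linear(pose(EMP,0,z,y)[0],velocity=.03); 
    hit=robot.move_linear(pose(EMP,0,.0535,y)[0],velocity=.015,threshold=5); robot.pause(.1)
    q=st(f"{hit} y{y:.4f}"); F=q["force"]; fl=-s*F[0]+c*F[1]; print("lat",fl.round(2))
    z=q["ee_pos"][2]+.0015
    if abs(fl)<1.5: break
    y+=np.clip(fl/2500,-.0015,.0015)
```

```text
True y0.0050 t12.32 p [0.5021 0.2944 0.0594] F [ 2.65 -2.01  2.86] M [-0.43 -0.51 -0.06] open 0.0355
lat -2.61
True y0.0040 t12.94 p [0.5024 0.2942 0.059 ] F [-1.08 -0.64  4.8 ] M [-0.17 -0.02 -0.04] open 0.0350
lat -0.35
```

Seated: z = 0.059 matches the expected 0.0592, and the sideways force is about 0. Release, back off and look.

Run:
```python
from fit import *
robot.gripper_to(.06); st("open")
robot.move_linear(pose(EMP,0,.19,.004)[0],velocity=.2)
p,R=pose(SPC,.008,.17); robot.move_ptp(p,R); st("over spindle")
f=robot.grab_frame("top"); cv2.imwrite("top_raw2.png",f[:,:,::-1])
out=[]
for x0,y0 in((148,150),(226,128)):
    c=cv2.resize(f[y0:y0+92,x0:x0+54,::-1],None,fx=6,fy=6,interpolation=cv2.INTER_CUBIC); out.append(cv2.convertScaleAbs(c,alpha=1.6))
cv2.imwrite("pics/t2.png",np.hstack(out))
```

```text
open t13.53 p [0.5019 0.2938 0.0585] F [ 0.26 -0.21  0.32] M [-0.03 -0.01 -0.02] open 0.0598
over spindle t16.34 p [ 0.4784 -0.2616  0.17  ] F [-0.22  0.81 -0.41] M [0.1  0.02 0.01] open 0.0603
```

View pics/t2.png

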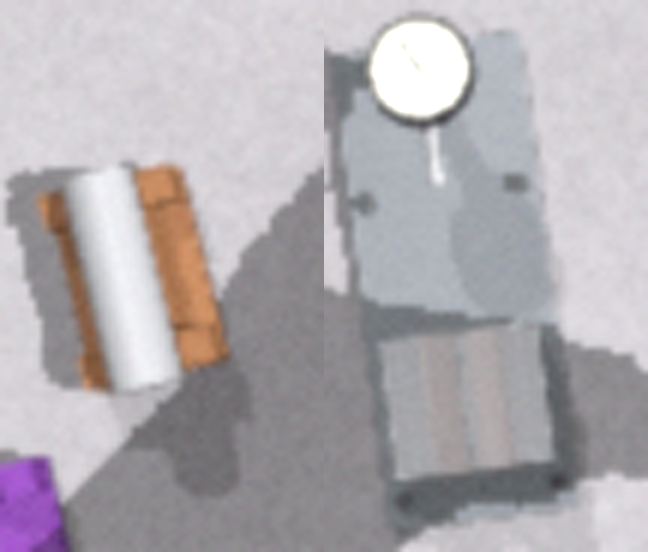

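The bar lies lengthwise in the cradle (axis crop (104,168)–(148,388), cradle centre (133,277)), well centred along it. The empty V-block is now clear, with corners at (380,343), (540,322), (553,460) and (397,480), so I'll refit it from those and pick the spindle.

Run:
```python
from fit import *
pix=(np.array([(380,343),(540,322),(553,460),(397,480)],float)-[324,0])/6-.5+[226,128]
fit(np.array([[35,40,55],[35,-40,55],[-35,-40,55],[-35,40,55]])/1e3,pix,.12,"block")
hit=robot.move_linear(pose(SPC,.007,.0595)[0],velocity=.1,threshold=8); st(f"down {hit}")
if not hit:
    robot.gripper_to(.03); st("grip")
    robot.move_linear(pose(SPC,.007,.085)[0],velocity=.05); robot.pause(.2); st("lift")
```

```text
block [0.5089 0.0485 0.1317] resid px [[-0.1, -0.3], [-0.2, -0.0], [0.5, 0.2], [-0.2, 0.1]]
down False t17.65 p [ 0.4772 -0.2626  0.0601] F [ 0.12 -0.33  0.  ] M [ 0.05 -0.02 -0.02] open 0.0601
grip t18.16 p [ 0.4764 -0.2654  0.0602] F [ -3.67 -15.72   5.51] M [-3.56  0.97 -0.08] open 0.0352
lift t19.02 p [ 0.4767 -0.2623  0.0847] F [-0.47  0.49 -4.18] M [ 0.06  0.03 -0.04] open 0.0357
```

Spindle held (4.2 N, no moment, so gripped near its centre of mass). The block refit agrees with the earlier force hint, so I'll use that for placing.

```bash
cat >> fit.py <<'E'
FIX=(0.509,0.048,0.128)
E
python3 - <<'E'
from fit import *
robot.move_linear(pose(SPC,.007,.19)[0],velocity=.2)
p,R=pose(FIX,.010,.19); robot.move_linear(p,velocity=.2,frame=R)
robot.move_linear(pose(FIX,.010,.090)[0],velocity=.1); robot.pause(.2); st("above")
f=robot.grab_frame("scene"); cv2.imwrite("pics/s3.png",cv2.resize(f[170:270,200:320,::-1],None,fx=5,fy=5,interpolation=cv2.INTER_CUBIC))
c,s=np.cos(FIX[2]),np.sin(FIX[2])
y=0;z=.087
for i in range(5):
    robot.move_linear(pose(FIX,.010,z,y)[0],velocity=.03)
    hit=robot.move_linear(pose(FIX,.010,.0755,y)[0],velocity=.015,threshold=4); robot.pause(.15)
    q=st(f"{hit} y{y:.4f}"); F=q["force"]; fl=-s*F[0]+c*F[1]; print("lat",fl.round(2))
    z=q["ee_pos"][2]+.0015
    if not hit or abs(fl)<1: break
    y+=np.clip(fl/2000,-.0015,.0015)
E
```

```text
above t22.77 p [0.5192 0.0492 0.0904] F [ 0.02  0.47 -3.81] M [ 0.02  0.03 -0.02] open 0.0351
True y0.0000 t23.79 p [0.5189 0.0494 0.0784] F [1.66 1.48 3.57] M [ 0.24 -0.58  0.19] open 0.0355
lat 1.26
True y0.0006 t24.42 p [0.5187 0.0499 0.0782] F [2.07 0.01 3.28] M [ 0.09 -0.4   0.17] open 0.0352
lat -0.26
```

View pics/s3.png

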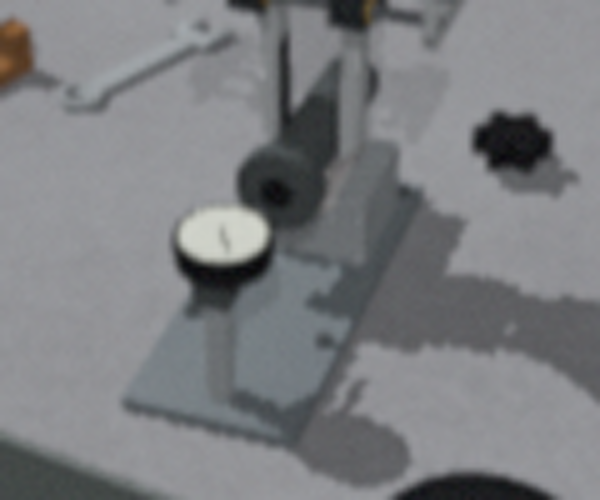

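The spindle is over the V with the collar (280,190) towards the dial. It bears at z = 0.0782 with about zero sideways force. Next I press down in small steps.

Run:
```python
from fit import *
c,s=np.cos(FIX[2]),np.sin(FIX[2])
y=.0004; z=.0780
for i in range(14):
    robot.move_linear(pose(FIX,.010,z,y)[0],velocity=.01); robot.pause(.15)
    q=st(f"z{z:.4f} y{y:.4f}"); F=q["force"]; fl=-s*F[0]+c*F[1]; print(" lat",fl.round(2),"ax",(c*F[0]+s*F[1]).round(2))
    if F[2]>13 or q["ee_pos"][2]<.0763: break
    z-=.0004 if F[2]<9 else .0002
    y+=np.clip(fl/10000,-.0004,.0004)
```

```text
z0.0780 y0.0004 t24.82 p [0.5188 0.0498 0.0782] F [-2.01  0.77  7.77] M [0.22 0.49 0.23] open 0.0354
 lat 1.02 ax -1.89
z0.0776 y0.0005 t25.22 p [0.5188 0.0498 0.0781] F [-4.45 -0.4  15.95] M [0.   1.15 0.18] open 0.0356
 lat 0.17 ax -4.46
```

Run:
```python
from fit import *
robot.pause(1.0); st("held")
a=robot.grab_frame("top"); b=robot.grab_frame("scene")
A=cv2.resize(a[110:240,140:290,::-1],None,fx=4,fy=4)[:480,:420]
A=cv2.resize(a[128:228,148:280,::-1],(396*1,300)); B=cv2.resize(b[175:275,220:352,::-1],(396,300))
cv2.imwrite("pics/end.png",cv2.convertScaleAbs(np.hstack([A,B]),alpha=1.4)); st("end")
```

```text
held t26.22 p [0.5188 0.0498 0.0781] F [-4.5  -0.22 14.7 ] M [-0.01  1.16  0.19] open 0.0354
end t26.32 p [0.5188 0.0498 0.0781] F [-3.81 -0.9  15.2 ] M [0.04 1.14 0.26] open 0.0355
```

View pics/end.png

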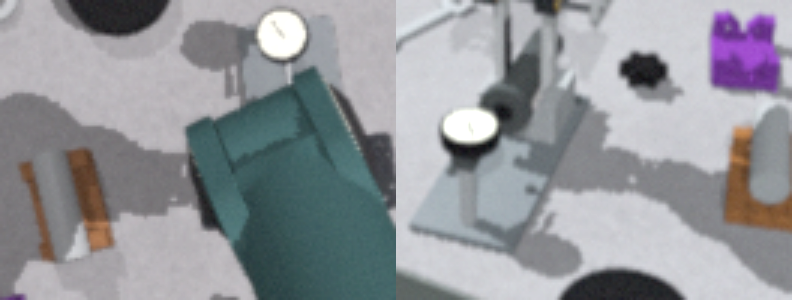

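Run:
```python
import fit
from fit import *
fit.I=robot.camera_info("scene"); i=fit.I; fit.K=np.array([[i["fx"],0,i["cx"]],[0,i["fy"],i["cy"]],[0,0,1]])
for x in (.064,.074,.084): print(x,(proj(place(FIX,[[x,0,.0655]]))[0]).round(1))
print("raise 5mm",proj(place(FIX,[[.074,0,.0705]]))[0].round(1),"dialtip",proj(place(FIX,[[.105,0,.084]]))[0].round(1))
b=robot.grab_frame("scene")
cv2.imwrite("pics/end2.png",cv2.convertScaleAbs(cv2.resize(b[190:235,235:295,::-1],None,fx=12,fy=12,interpolation=cv2.INTER_CUBIC),alpha=1.8))
```

```text
0.064 [246.9 172.8]
0.074 [246.5 169.4]
0.084 [246.2 166.1]
raise 5mm [246.5 169.2] dialtip [245.  158.3]
```

View pics/end2.png

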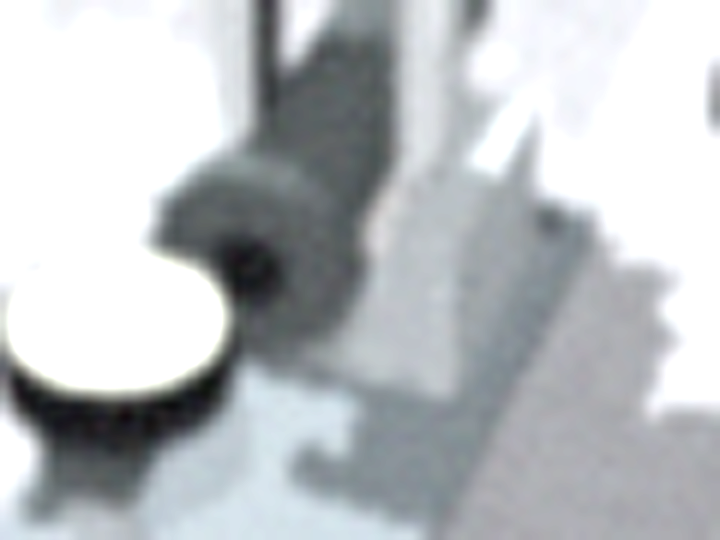

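The projection still used the top camera (a name clash), so I repeat it for the scene camera. The bore is at crop (252,270), raw (255.5,212.0).

Run:
```python
from fit import *
i=robot.camera_info("scene"); K2=np.array([[i["fx"],0,i["cx"]],[0,i["fy"],i["cy"]],[0,0,1]])
P=place(FIX,[[.064,0,.0655],[.074,0,.0655],[.084,0,.0655],[.074,0,.0705],[.035,-.04,.055],[.035,.04,.055]])
print(cv2.projectPoints(P,i["rvec"],i["tvec"],K2,None)[0][:,0].round(1).tolist())
```

```text
[[256.4, 209.9], [255.1, 211.8], [253.9, 213.8], [255.1, 210.4], [247.2, 204.9], [272.8, 210.2]]
```

The predicted seated collar centre, (255.1,211.8), matches the observed (255.5,212.0) to within 0.5 px. That puts it within 2 mm in x and about 1 mm in height, level and centred. Handing in.

Run:
```python
from fit import *
st("final"); robot.sign_off()
```

```text
final t26.37 p [0.5188 0.0498 0.0781] F [-3.94  0.21 14.93] M [-0.01  1.12  0.18] open 0.0352
the job is handed in; nothing more can be done
```

The setting bar is in the empty wooden cradle and let go. The spindle is in the V-block with its collar towards the dial, still gripped and pressed down. I handed the job in at 26.4 s of the 54 s; sign-off gives no verdict.

**Bar:** My image fit of the cradle was about 4 mm off sideways, so the bar first touched one flank 5 mm too high, with only a few newtons. I shifted it by the measured forces until it sat at the expected height (tool at 0.059 m, expected 0.0592 m). The pictures after release show it lying in the cradle, centred along it.

**Spindle:** The last readings were 14.9 N upward on the tool and 0.7 N sideways, steady for over a second. From those I work out about 13–14 N on each flank; I could not measure the flanks directly. The collar's bore appeared within 0.5 px of where it should be for a centred, seated spindle.

**Disagreements:**
- My first fit of the V-block was about 2 mm off in y. Forces and a second fit corrected it.
- The tool's final height was 0.6 mm above nominal, which is within tolerance.
- A force of about 4 N along the spindle's axis remains, probably friction.

The bystanders I could see in the last pictures had not moved. I did not check every one of them at the end.

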